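Free the ratchet and lower the stamp press

TASK

The rubber on the stamp in the little ratchet press has just been glued. Press the pawl's thumb plate all the way down so the pawl swings clear of the teeth and stays clear, then push the press arm down by its wooden grip until the platen lies flat on the stamp, and let go with the pawl still free. Only push with the fingers: do not grasp, lift or shift the stamp, do not force the arm against the engaged pawl, and leave the loose spare stamp, jar and vial round the press where they are.

Things in the scene. Friction and masses are not known exactly. Their poses are not given: they have to be found in the camera images.
- press: The fixed stamp press: wooden board 245 x 100 x 10 mm with two upright dark steel cheeks. Origin on the table, straight below the arm's hinge; z up; the arm points along its -x and the pawl's thumb plate lies along its +x. The arm hinges about the y axis at 60 mm above the origin; the pawl hinges about the y axis at x = +72 mm, z = 92 mm. The cheeks reach 78 mm high at the arm hinge and 98 mm high at the pawl hinge, the teeth 107 mm.
- lever (a joint): Angle of the press arm (rad): 0 = raised 0.72 rad (41 degrees) above level; it grows as the arm is lowered. 0.72 = level, where the platen lies flat on the stamp and stops. It starts at 0.01 to 0.07, and while the pawl is engaged a tooth stops it at about 0.085. The hinge is stiff (about 0.4 N m), so with the pawl free the arm stays where it is left, and about 2 N on the grip moves it.
- grip_top (a point): Middle of the upper face of the wooden grip on the arm's free end, a flat paddle 80 mm long along the arm, 28 mm wide, 18 mm thick; the point is 165 mm from the arm hinge along the arm and 9 mm above the arm's centre line. Its x axis points along the arm to the hinge, z out of the upper face.
- pawl (a joint): Angle of the pawl (rad): 0 = nose hooked between the teeth, 0.40 = thumb plate fully down on its stop, nose well clear of the teeth; the nose is clear from about 0.15. It stays where it is put (hinge friction about 0.12 N m: some 3 N on the thumb plate).
- thumb_plate (a point): Middle of the upper face of the pawl's ribbed dark steel thumb plate, 28 x 30 x 6 mm, level when the pawl is engaged, then 101 mm above the table and 42 mm beyond the pawl hinge along the press's +x, on the side away from the arm; pressed fully down it sinks about 17 mm and slopes down by 0.40 rad.
- platen_face (a point): Middle of the underside of the press arm's square aluminium platen, 60 x 62 x 10 mm, 90 mm from the arm hinge along the arm and 22 mm below its centre line.
- stamp: The stamp in the press: wooden block with a red rubber face up, 52 x 56 x 27 mm (solid to 26 mm), loose on the press bed below the platen, 12 mm above the table. Origin at the centre of its underside.
- spare_stamp: Bystander: a loose stamp like it, 50 x 52 x 27 mm, on the table beside the press. Origin at the centre of its underside.
- jar: Bystander: white screw-top jar, 45 mm across, 36 mm high, loose on the table beside the press. Origin at the centre of its underside.
- vial: Bystander: small glass bottle, 24 mm across, 44 mm high, loose on the table close beside the press. Origin at the centre of its underside.
Mind the look-alikes: they are no part of the job. Leave any blue or green look-alike of the stamp alone.

How it is judged:
By the outcome, as a careful person would: the job done as asked, in the order asked, and still so for the second after the job is handed in, with the robot touching nothing.
It also fails if it takes over 37 s, if anything falls off the work surface, if the arm or the gripper's body presses on something with over 40 N, if the wrist force passes 120 N, or if a joint passes its speed limit or range.

ROBOT

A 6-joint arm with a two-finger parallel gripper is mounted at the origin on a cart in front of the work surface, level with it; the furniture and walls round the work are solid. World frame = base frame: x ahead of the robot, y to its left, z up, the work surface at z = 0. Lengths are in mm, angles in rad, forces in N, time in s.
With the tool pointing down it reaches from about 400 to 925 mm from the base axis. Payload 12.5 kg.
Tool frame: the origin (TCP) lies on the mounting face of the last link; the fingertips stand 190 mm ahead of it and the grasp point (between the pads) lies 171 mm ahead of it (env.grasp_offset is the distance from the TCP to the grasp point, in mm); z points along the fingers, y is the direction in which the jaws open and shut (so a half turn about z gives the same grasp; the last joint's range is limited). The gripper opens to 95 mm and grips with 3 to 60 N. Pads are 20 mm wide; open, the fingers measure 119 mm over their backs; the gripper's body (75 mm by 180 mm) begins 59 mm behind the grasp point.
Start: joints at [1.102, 0.491, 1.559, -0, 1.092, -0.106], TCP at [221.785, 584.326, 404.761] pointing down, gripper open.
Joint ranges: [-3.1, 3.1], [-0.84, 2.19], [0.05, 2.79], [-1.13, 4.28], [0.06, 2.93], [-2.69, 2.69]. Speed limits (rad/s): [2.22, 2.22, 2.79, 3.14, 3.14, 3.14].

INTERFACE

Orientations are given as [roll, pitch, yaw] about the fixed x, y, z axes, in that order (R = Rz(yaw) Ry(pitch) Rx(roll)).
In Python, from cell import env, viewer gives the robot as it stands.
- The arm moves only by the tool play_rows, never from a script. Its argument "increments" is a list of rows, each an object of numbers: "dx", "dy", "dz": the shift along the tool's x, y, z in mm; "rx", "ry", "rz": the turn, a rotation vector about the tool's x, y, z in units of 6 degrees (1.0 is 6 degrees). A call has 1 to 8 rows; each row is the pose to reach, as a shift and turn from the pose measured when the call began, along the tool's axes at that moment; what a row does not reach only later rows make up. A row lasts 1/12 s, in which the tool goes at most 41.7 mm and 7.16 degrees, less where a joint would pass 70% of its speed; a pose out of reach is approached as far as the arm can. A call with a gripper value outside its range is refused whole. "fingers" is the opening, from 0 (shut) to 1 (fully open), set as the call begins (left out, the last holds). The fingers move at their own pace and stop on an object; the grip force is fixed at half the most. Time passes only in rows, so rows that repeat a pose let the fingers close. It gives the time, the measured TCP pose, the force and the opening at its end, in the units of the state.
- env.state(): the state, without advancing time (a new reading comes with each control period).
- viewer.read_camera(name): name is "scene" or "side" or "wrist"; returns a dict with "image" (384x512x3 uint8, red, green, blue), "fx", "fy", "cx", "cy" (pixels), "rvec" (rotation vector, rad) and "tvec" (3), from world to camera coordinates, as OpenCV has them. Camera axes: x right, y down, z forward; pixel columns grow to the right and rows downward; lengths in mm; the calibration is good to about 2 mm. A picture is of the moment at which its call begins. There is no depth.
- env.job_done(): hands the job in, once; it reports no verdict.
The state is a dict: "t": time; "joints": joint angles; "qvel": joint speeds; "tau": joint torques, N m; "eef_pos": TCP position; "tcp_rot": TCP orientation; "ft_force": force on the tool from outside, world axes, zero at the start; "moment": the same for the moment, N m; "opening": opening from 0.0 (shut) to 1.0 (fully open).
Only numpy, scipy, OpenCV 4.12 (cv2) and the standard library are available. Lean on these libraries where they do the work, as an engineer would, in place of code of your own. Each camera call takes 0.05 s, during which the arm holds its last target.

## Working session

There is one attempt and no reset: what is moved stays moved. The work goes in short steps, Python scripts to look and compute and a tool call to move; the robot and the scene stay as the last step left them, time stands still between calls to the robot, and variables do not carry over. Pictures are saved under pics/ and viewed, and the job is handed in when it is done.

Besides the shell and the picture viewer there is one more tool, called after "Emit:" by a JSON object that holds its "name" and its "arguments". play_rows: Moves the arm, as the interface text tells. Its arguments: {"type":"object","properties":{"increments":{"type":"array","items":{"type":"object","properties":{"dx":{"type":"number"},"dy":{"type":"number"},"dz":{"type":"number"},"rx":{"type":"number"},"ry":{"type":"number"},"rz":{"type":"number"}}}},"fingers":{"type":"number"}},"required":["increments"]}

```bash
ls; mkdir -p pics
python3 - <<'E'
from cell import env, viewer
import cv2, pickle
d={}
for n in ["scene","side","wrist"]:
    c=viewer.read_camera(n); d[n]=c
    cv2.imwrite(f"pics/{n}0.png",cv2.cvtColor(c["image"],cv2.COLOR_RGB2BGR))
    print(n,c["fx"],c["cx"],c["cy"],c["rvec"],c["tvec"])
pickle.dump(d,open("cams0.pkl","wb"))
print(env.state())
E
```

```text
pics
scene 366.7150816282832 254.03431170663652 196.31478367253382 [ 2.22572699 -0.78889864  0.31678218] [-399.11601221  335.93863459  664.07081996]
side 347.20720911252783 254.33343709324402 188.56994655649274 [ 1.94865936 -0.04866587  0.04201677] [-574.3643917   134.29915739  828.32462969]
wrist 302.54936640144814 246.85523913526993 190.90343128296007 [-2.37393529 -1.63732318 -0.24722908] [-624.18541789  -32.769083    392.82345443]
{'t': 0.15, 'joints': array([ 1.10238820e+00,  4.91398374e-01,  1.55929636e+00, -3.12730227e-05,
        1.09167307e+00, -1.05574912e-01]), 'qvel': array([-1.63637832e-04, -1.97188237e-03, -4.22990541e-04, -2.00896888e-05,
       -7.72998356e-04, -1.18588042e-03]), 'tau': array([ 2.26965851e-03, -6.12893915e+01, -2.58276772e+01,  6.92640175e-02,
        4.73176700e-02, -3.08768051e-05]), 'eef_pos': array([221.78619929, 584.30679592, 404.3145527 ]), 'tcp_rot': array([-3.14081889e+00, -5.40991437e-05,  2.77877384e+00]), 'ft_force': array([ 0.09934135, -0.36152523, -0.8231666 ]), 'moment': array([0.0055578 , 0.00148652, 0.00398632]), 'opening': 0.998682716472789}
```

View pics/scene0.png

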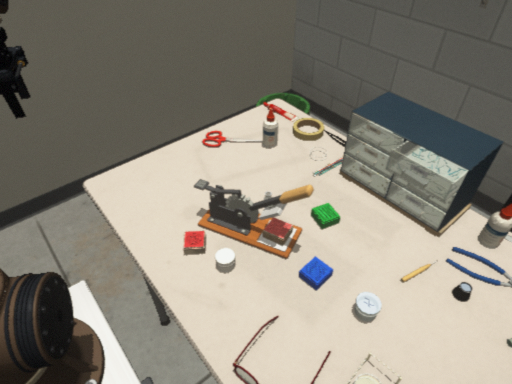

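View pics/side0.png

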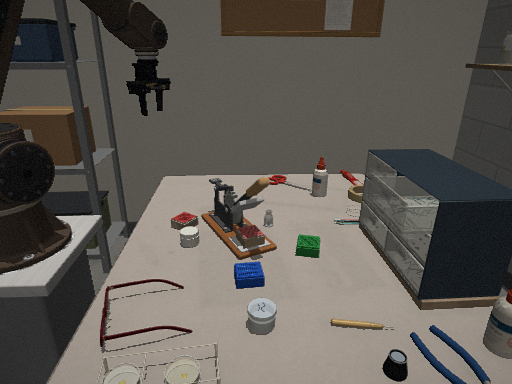

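View pics/wrist0.png

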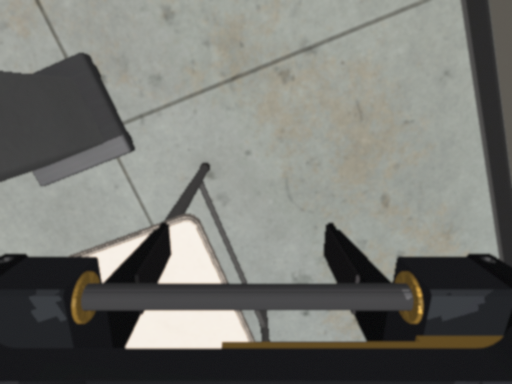

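The scene view shows the press on its orange board around (250,230), with the thumb plate near (203,185) and the grip near (297,193). The side view shows the thumb plate near (214,183), the grip near (257,188) and the vial at (268,218). The wrist view shows only the floor and the table edge. I'll enlarge the press in the other two.

Run:
```python
import cv2
a=cv2.imread("pics/scene0.png")[165:265,170:330]; cv2.imwrite("pics/scene0z.png",cv2.resize(a,None,fx=5,fy=5,interpolation=cv2.INTER_CUBIC))
a=cv2.imread("pics/side0.png")[165:265,160:320]; cv2.imwrite("pics/side0z.png",cv2.resize(a,None,fx=5,fy=5,interpolation=cv2.INTER_CUBIC))
```

```text
(no output)
```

View pics/scene0z.png

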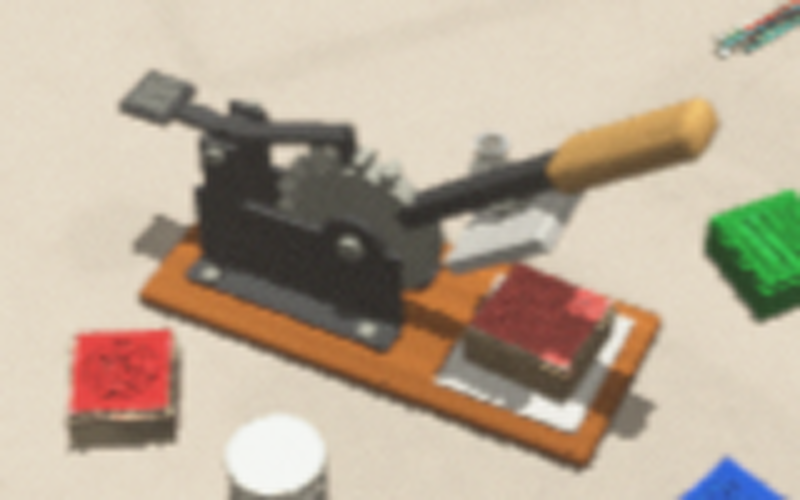

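View pics/side0z.png

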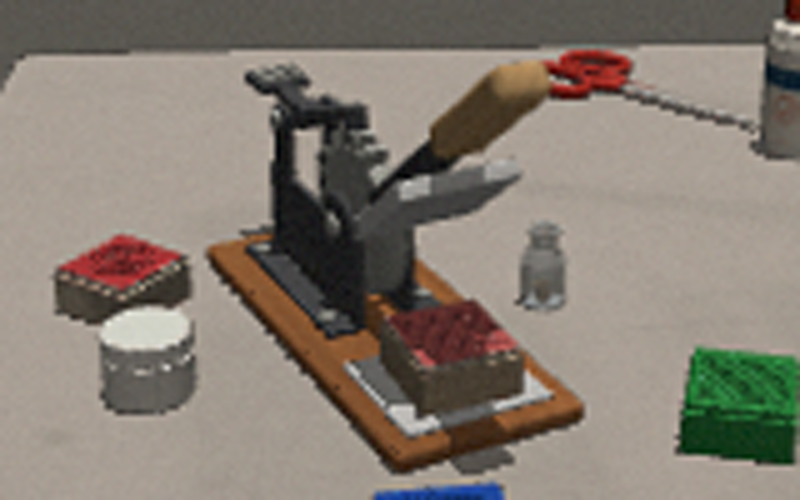

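```bash
cat > h.py <<'E'
import numpy as np, cv2, pickle
def P(c):
    R=cv2.Rodrigues(np.array(c["rvec"],float))[0]; t=np.array(c["tvec"],float).ravel(); return R,t
def ray(c,u,v):
    R,t=P(c); d=R.T@np.array([(u-c["cx"])/c["fx"],(v-c["cy"])/c["fy"],1]); return -R.T@t,d/np.linalg.norm(d)
def onz(c,u,v,z):
    o,d=ray(c,u,v); return o+d*(z-o[2])/d[2]
def tri(a,b):
    (o1,d1),(o2,d2)=ray(*a),ray(*b)
    s=np.linalg.lstsq(np.stack([d1,-d2],1),o2-o1,rcond=None)[0]
    p,q=o1+s[0]*d1,o2+s[1]*d2; return (p+q)/2,np.linalg.norm(p-q)
def proj(c,p):
    R,t=P(c); x=R@np.array(p)+t; return np.array([c["fx"]*x[0]/x[2]+c["cx"],c["fy"]*x[1]/x[2]+c["cy"]])
E
python3 - <<'E'
from h import *
np.set_printoptions(precision=1,suppress=True)
d=pickle.load(open("cams0.pkl","rb")); S,D=d["scene"],d["side"]
s=lambda x,y:(170+(x+.5)/5-.5,165+(y+.5)/5-.5); e=lambda x,y:(160+(x+.5)/5-.5,165+(y+.5)/5-.5)
for n,a,b in [("plate",(157,95),(277,78)),("griptip",(700,120),(530,75)),("arm/gripjoint",(560,170),(442,143))]:
    print(n,tri((S,*s(*a)),(D,*e(*b))))
print("board scene",[onz(S,*s(*p),10)[:2] for p in [(140,293),(583,450),(660,316)]])
print("board side",[onz(D,*e(*p),10)[:2] for p in [(210,247),(398,460),(583,405)]])
for n,c,f in (("scene",S,s),("side",D,e)):
    h=cv2.cvtColor(c["image"],cv2.COLOR_RGB2HSV); m=cv2.inRange(h,(5,130,60),(16,255,255))
    k,l,st,_=cv2.connectedComponentsWithStats(m)
    print(n,st[1:][st[1:,4]>60])
print("plate at z101", onz(S,*s(157,95),101),onz(D,*e(277,78),101))
print("jar",onz(S,*s(277,450),36),onz(D,*e(147,325),36))
print("spare",onz(S,*s(122,368),27),onz(D,*e(122,262),27))
print("vial base",onz(D,*e(543,305),0), "stamp",onz(S,*s(540,312),39),onz(D,*e(450,332),39))
E
```

```text
plate (array([474.2, 158.5,  99.7]), np.float64(1.0634190786456519))
griptip (array([592.3, -84.6, 188.5]), np.float64(0.891579689215969))
arm/gripjoint (array([559.6, -37.1, 141.2]), np.float64(4.037408423265192))
board scene [array([433.5, 129.5]), array([540. , -83.7]), array([624.6, -47.1])]
board side [array([435. , 129.9]), array([536.7, -90.2]), array([623.9, -47.3])]
scene [[ 267  104    8   17   67]
 [ 500  203   12   16   90]
 [ 199  211  103   47 1003]]
side [[221   0  78  36 901]
 [276   0  53  36 481]
 [351   0  31  37 419]
 [202 212  74  46 593]]
plate at z101 [474.1 157.8 101. ] [474.1 154.  101. ]
jar [420.2 -11.   36. ] [418.3  -8.3  36. ]
spare [394.8  80.4  27. ] [394.3  78.5  27. ]
vial base [616.2  72.2   0. ] stamp [563.  -26.1  39. ] [562.3 -26.9  39. ]
```

Emit:
{"name": "play_rows", "arguments": {"fingers": 0, "increments": [{"dx":-32,"dy":-26,"dz":0,"rz":0.6},{"dx":-64,"dy":-51,"dz":0,"rz":1.2},{"dx":-96,"dy":-77,"dz":0,"rz":1.8},{"dx":-128,"dy":-103,"dz":0,"rz":2.4},{"dx":-160,"dy":-128,"dz":0,"rz":3.0},{"dx":-192,"dy":-154,"dz":0,"rz":3.6},{"dx":-224,"dy":-180,"dz":0,"rz":4.2},{"dx":-256,"dy":-206,"dz":0,"rz":4.8}]}}

```text
invalid input
```

```bash
cat >> h.py <<'E'
from scipy.spatial.transform import Rotation as Ro
def delta(st,pos,yaw=2.019):
    R=Ro.from_euler("xyz",st["tcp_rot"]); T=Ro.from_euler("xyz",[np.pi,0,yaw])
    return R.inv().apply(np.array(pos)-st["eef_pos"]), (R.inv()*T).as_rotvec()/np.radians(6)
E
python3 - <<'E'
from cell import env
from h import *
np.set_printoptions(precision=2,suppress=True)
s=env.state();print(s["t"],s["eef_pos"],s["tcp_rot"],s["joints"],s["ft_force"],s["opening"]);print(delta(s,(473,159,360)))
E
```

```text
0.15 [221.79 584.31 404.31] [-3.14 -0.    2.78] [ 1.1   0.49  1.56 -0.    1.09 -0.11] [ 0.1  -0.36 -0.82] 0.998682716472789
(array([-385.81, -308.43,   44.53]), array([-0.01,  0.  ,  7.26]))
```

Emit:
{"name": "play_rows", "arguments": {"fingers": 0, "increments": [{"dx":-32,"dy":-26,"dz":0,"rx":0,"ry":0,"rz":0.6},{"dx":-64,"dy":-51,"dz":0,"rx":0,"ry":0,"rz":1.2},{"dx":-96,"dy":-77,"dz":0,"rx":0,"ry":0,"rz":1.8},{"dx":-128,"dy":-103,"dz":0,"rx":0,"ry":0,"rz":2.4},{"dx":-160,"dy":-128,"dz":0,"rx":0,"ry":0,"rz":3.0},{"dx":-192,"dy":-154,"dz":0,"rx":0,"ry":0,"rz":3.6},{"dx":-224,"dy":-180,"dz":0,"rx":0,"ry":0,"rz":4.2},{"dx":-256,"dy":-206,"dz":0,"rx":0,"ry":0,"rz":4.8}]}}

```text
t: 0.82
eef_pos: [388.5, 299.0, 404.5]
tcp_rot: [-3.141, 0.0, 2.273]
ft_force: [0.1, 1.5, 0.4]
opening: 0.496
```

Emit:
{"name": "play_rows", "arguments": {"increments": [{"dx":-30,"dy":-5,"dz":6,"rx":0,"ry":0,"rz":0.5},{"dx":-60,"dy":-10,"dz":14,"rx":0,"ry":0,"rz":1.0},{"dx":-90,"dy":-15,"dz":22,"rx":0,"ry":0,"rz":1.5},{"dx":-120,"dy":-19,"dz":30,"rx":0,"ry":0,"rz":2.0},{"dx":-145,"dy":-23,"dz":38,"rx":0,"ry":0,"rz":2.4},{"dx":-161,"dy":-26,"dz":44,"rx":0,"ry":0,"rz":2.43},{"dx":-161,"dy":-26,"dz":44,"rx":0,"ry":0,"rz":2.43},{"dx":-161,"dy":-26,"dz":44,"rx":0,"ry":0,"rz":2.43}]}}

```text
t: 1.48
eef_pos: [472.8, 158.9, 360.2]
tcp_rot: [-3.14, 0.0, 2.017]
ft_force: [-0.4, 0.6, -0.6]
opening: 0.009
```

Run:
```python
from cell import env, viewer
from h import *
np.set_printoptions(precision=2,suppress=True)
s=env.state();print(s["t"],s["eef_pos"],s["tcp_rot"],s["ft_force"],s["opening"])
ims=[]
for n in ["scene","side","wrist"]:
    c=viewer.read_camera(n); im=cv2.cvtColor(c["image"],cv2.COLOR_RGB2BGR)
    if n!="wrist":
        p=proj(c,s["eef_pos"]+[0,0,-190]); print(n,p)
        u,v=p.astype(int); im=im[v-60:v+60,u-65:u+65]; im=cv2.resize(im,(390,360),interpolation=cv2.INTER_CUBIC); ims.append(im)
    else: cv2.imwrite("pics/w1.png",im)
    pickle.dump(c,open(f"{n}1.pkl","wb"))
cv2.imwrite("pics/a1.png",np.hstack(ims))
```

```text
1.4833 [472.8  158.91 360.24] [-3.14  0.    2.02] [-0.35  0.6  -0.6 ] 0.00887817371641283
scene [196.81 161.27]
side [213.68 155.53]
```

View pics/a1.png

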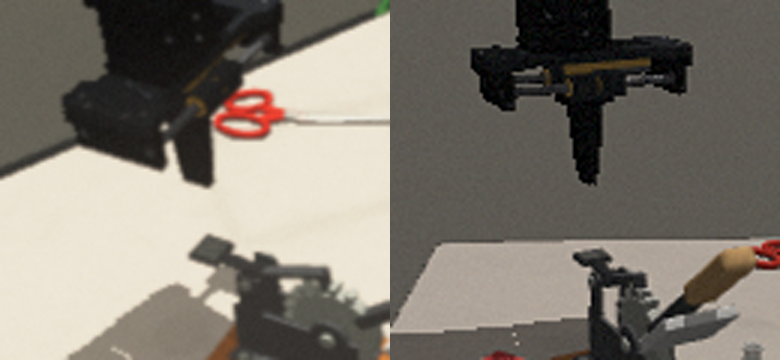

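View pics/w1.png

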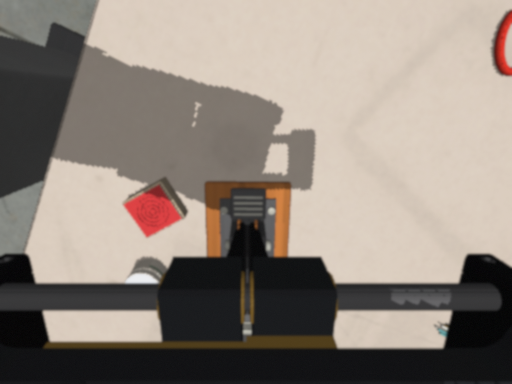

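The wrist view shows the thumb plate centred at about (248,204), in line with the shut fingers. I'll cast that ray as a third measurement of the plate.

Run:
```python
from h import *
np.set_printoptions(precision=1,suppress=True)
c=pickle.load(open("wrist1.pkl","rb"))
for p in [(248,204),(231,188),(265,188),(231,220),(265,220)]: print(onz(c,*p,101))
for p in [(206,181),(291,181)]: print(onz(c,*p,10))
```

```text
[473.2 158.2 101. ]
[454.4 164.8 101. ]
[479.8 177.  101. ]
[466.4 138.8 101. ]
[492.7 151.5 101. ]
[432.7 133.3  10. ]
[519.6 175.1  10. ]
```

Emit:
{"name": "play_rows", "arguments": {"increments": [{"dx":1,"dy":0,"dz":20,"rx":0,"ry":0,"rz":0},{"dx":2,"dy":0,"dz":40,"rx":0,"ry":0,"rz":0},{"dx":2,"dy":0,"dz":56,"rx":0,"ry":0,"rz":0},{"dx":2,"dy":0,"dz":64,"rx":0,"ry":0,"rz":0},{"dx":2,"dy":0,"dz":67,"rx":0,"ry":0,"rz":0},{"dx":2,"dy":0,"dz":70,"rx":0,"ry":0,"rz":0},{"dx":2,"dy":0,"dz":73,"rx":0,"ry":0,"rz":0},{"dx":2,"dy":0,"dz":75,"rx":0,"ry":0,"rz":0}]}}

```text
t: 2.3
eef_pos: [471.3, 162.2, 286.5]
tcp_rot: [3.141, 0.0, 2.02]
ft_force: [-2.4, 3.4, 5.0]
opening: 0.002
```

Emit:
{"name": "play_rows", "arguments": {"increments": [{"dx":-1,"dy":0,"dz":2,"rx":0,"ry":0,"rz":0},{"dx":-1,"dy":0,"dz":4,"rx":0,"ry":0,"rz":0},{"dx":-1,"dy":0,"dz":6,"rx":0,"ry":0,"rz":0},{"dx":-1,"dy":0,"dz":8,"rx":0,"ry":0,"rz":0},{"dx":-1,"dy":0,"dz":8,"rx":0,"ry":0,"rz":0}]}}

```text
t: 2.72
eef_pos: [471.8, 161.3, 278.3]
tcp_rot: [3.14, 0.0, 2.02]
ft_force: [-0.7, 3.9, 2.5]
opening: 0.005
```

Emit:
{"name": "play_rows", "arguments": {"increments": [{"dx":0,"dy":0,"dz":1,"rx":0,"ry":0,"rz":0},{"dx":0,"dy":0,"dz":2,"rx":0,"ry":0,"rz":0},{"dx":0,"dy":0,"dz":3,"rx":0,"ry":0,"rz":0},{"dx":0,"dy":0,"dz":3,"rx":0,"ry":0,"rz":0}]}}

```text
t: 3.05
eef_pos: [471.9, 161.3, 276.0]
tcp_rot: [3.139, 0.001, 2.02]
ft_force: [-4.9, 3.0, 15.5]
opening: 0.006
```

Emit:
{"name": "play_rows", "arguments": {"increments": [{"dx":0,"dy":0,"dz":1,"rx":0,"ry":0,"rz":0},{"dx":0,"dy":0,"dz":1.5,"rx":0,"ry":0,"rz":0},{"dx":0,"dy":0,"dz":1.5,"rx":0,"ry":0,"rz":0}]}}

```text
t: 3.3
eef_pos: [471.8, 161.2, 275.8]
tcp_rot: [3.138, 0.001, 2.02]
ft_force: [-6.7, 2.0, 22.1]
opening: 0.006
```

It's on the stop: the force climbs while the tool holds still. The tip is at 85.8 mm and I expected about 87 mm. I'll retract and check.

Emit:
{"name": "play_rows", "arguments": {"increments": [{"dx":0,"dy":0,"dz":-8,"rx":0,"ry":0,"rz":0},{"dx":0,"dy":0,"dz":-25,"rx":0,"ry":0,"rz":0},{"dx":0,"dy":0,"dz":-50,"rx":0,"ry":0,"rz":0},{"dx":0,"dy":0,"dz":-75,"rx":0,"ry":0,"rz":0},{"dx":0,"dy":0,"dz":-100,"rx":0,"ry":0,"rz":0},{"dx":0,"dy":0,"dz":-120,"rx":0,"ry":0,"rz":0},{"dx":0,"dy":0,"dz":-130,"rx":0,"ry":0,"rz":0},{"dx":0,"dy":0,"dz":-130,"rx":0,"ry":0,"rz":0}]}}

```text
t: 3.97
eef_pos: [471.5, 161.0, 407.4]
tcp_rot: [3.135, 0.002, 2.02]
ft_force: [-0.7, -0.5, 0.5]
opening: 0.004
```

```bash
cat > shot.py <<'E'
import sys
from cell import env, viewer
from h import *
tag=sys.argv[1]; s=env.state(); print(s["t"],s["eef_pos"].round(1),s["ft_force"].round(1))
ims=[]
for n,(x,y) in (("scene",(170,165)),("side",(160,165))):
    c=viewer.read_camera(n); pickle.dump(c,open(f"{n}{tag}.pkl","wb"))
    im=cv2.cvtColor(c["image"],cv2.COLOR_RGB2BGR)[y-10:y+90,x:x+160]
    ims.append(cv2.resize(im,(480,300),interpolation=cv2.INTER_CUBIC))
cv2.imwrite(f"pics/{tag}.png",np.vstack(ims))
E
python3 shot.py p2
```

```text
3.9667 [471.5 161.  407.4] [-0.7 -0.5  0.5]
```

View pics/p2.png

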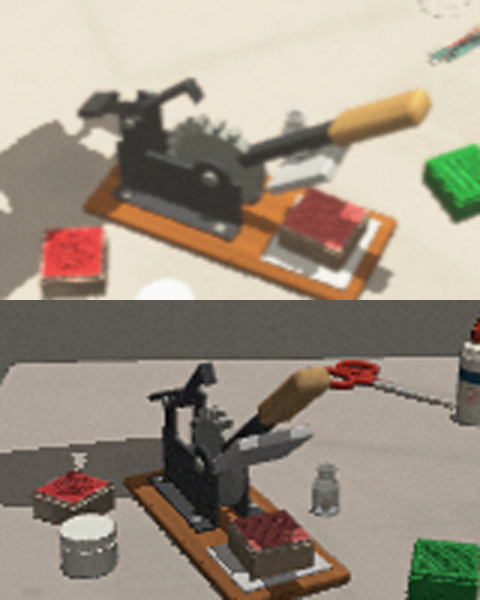

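The pawl's nose has swung up clear of the teeth, and the plate slopes down at zoomed scene (98,103). Next I'll go above the grip.

Emit:
{"name": "play_rows", "arguments": {"increments": [{"dx":-25,"dy":0,"dz":0,"rx":0,"ry":0,"rz":0},{"dx":-58,"dy":0,"dz":0,"rx":0,"ry":0,"rz":0},{"dx":-92,"dy":0,"dz":0,"rx":0,"ry":0,"rz":0},{"dx":-126,"dy":0,"dz":0,"rx":0,"ry":0,"rz":0},{"dx":-160,"dy":0,"dz":0,"rx":0,"ry":0,"rz":0},{"dx":-194,"dy":0,"dz":0,"rx":0,"ry":0,"rz":0},{"dx":-222,"dy":0,"dz":0,"rx":0,"ry":0,"rz":0},{"dx":-238,"dy":0,"dz":0,"rx":0,"ry":0,"rz":0}]}}

```text
t: 4.73
eef_pos: [575.6, -56.0, 403.3]
tcp_rot: [3.141, 0.0, 2.018]
ft_force: [-1.0, -0.4, 0.9]
opening: 0.006
```

```bash
cat > where.py <<'E'
from cell import env
from h import *
s=env.state(); u=np.array([-.434,.901]); d=s["eef_pos"][:2]-[523.2,55]
print("r %.1f y %.1f tipz %.1f"%(-d@u, d@[-.901,-.434], s["eef_pos"][2]-190), s["ft_force"].round(1),s["tcp_rot"].round(3),s["joints"].round(2),s["t"])
E
python3 where.py; python3 shot.py p3
python3 - <<'E'
from cell import viewer
import cv2
cv2.imwrite("pics/w3.png",viewer.read_camera("wrist")["image"][:,:,::-1])
E
```

```text
r 122.8 y 1.0 tipz 213.3 [-1.  -0.4  0.9] [3.141 0.    2.018] [-0.21  0.43  1.68  0.    1.04 -0.66] 4.7333
4.7333 [575.6 -56.  403.3] [-1.  -0.4  0.9]
```

View pics/p3.png

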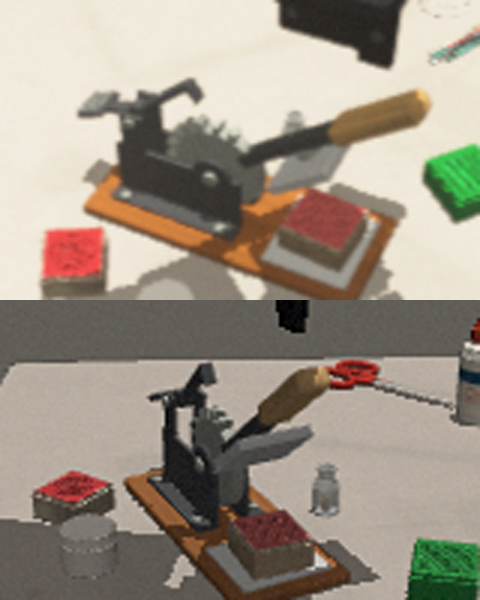

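View pics/w3.png

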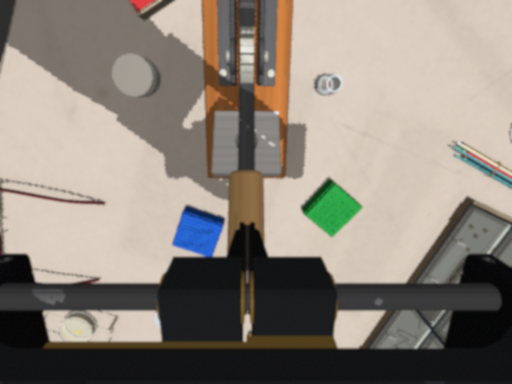

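Tool and grip are in line: the grip's axis is at wrist column ~247 and the fingers are at ~246. I'll start pushing down along the arc.

Emit:
{"name": "play_rows", "arguments": {"increments": [{"dx":1,"dy":0,"dz":14,"rx":0,"ry":0,"rz":0},{"dx":2,"dy":0,"dz":26,"rx":0,"ry":0,"rz":0},{"dx":2,"dy":0,"dz":33,"rx":0,"ry":0,"rz":0},{"dx":1,"dy":0,"dz":37,"rx":0,"ry":0,"rz":0},{"dx":-1,"dy":0,"dz":42,"rx":0,"ry":0,"rz":0},{"dx":-4,"dy":0,"dz":46,"rx":0,"ry":0,"rz":0},{"dx":-8,"dy":0,"dz":50,"rx":0,"ry":0,"rz":0},{"dx":-8,"dy":0,"dz":50,"rx":0,"ry":0,"rz":0}]}}

```text
t: 5.55
eef_pos: [578.4, -61.4, 353.2]
tcp_rot: [3.141, -0.001, 2.018]
ft_force: [-0.2, 0.5, -0.3]
opening: 0.008
```

```bash
python3 where.py; python3 shot.py p4
```

```text
r 128.8 y 0.8 tipz 163.2 [-0.2  0.5 -0.3] [ 3.141e+00 -1.000e-03  2.018e+00] [-0.22  0.49  1.73  0.    0.93 -0.67] 5.55
5.55 [578.4 -61.4 353.2] [-0.2  0.5 -0.3]
```

View pics/p4.png

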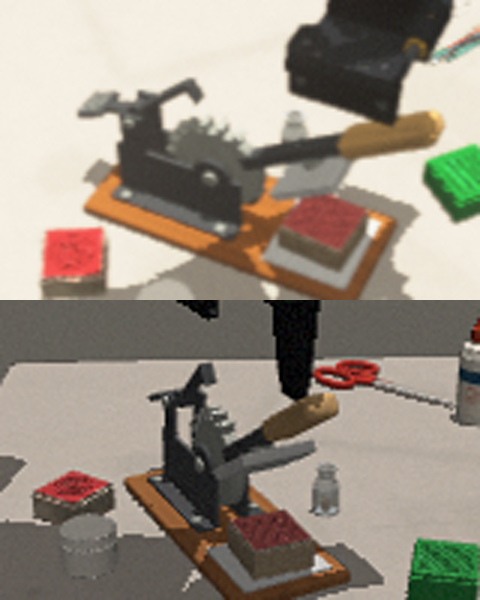

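Emit:
{"name": "play_rows", "arguments": {"increments": [{"dx":-4,"dy":0,"dz":6,"rx":0,"ry":0,"rz":0},{"dx":-8,"dy":0,"dz":13,"rx":0,"ry":0,"rz":0},{"dx":-12,"dy":0,"dz":20,"rx":0,"ry":0,"rz":0},{"dx":-16,"dy":0,"dz":28,"rx":0,"ry":0,"rz":0},{"dx":-20,"dy":0,"dz":36,"rx":0,"ry":0,"rz":0},{"dx":-23,"dy":0,"dz":44,"rx":0,"ry":0,"rz":0},{"dx":-26,"dy":0,"dz":52,"rx":0,"ry":0,"rz":0},{"dx":-28,"dy":0,"dz":58,"rx":0,"ry":0,"rz":0}]}}

```text
t: 6.32
eef_pos: [590.6, -86.8, 294.6]
tcp_rot: [3.141, -0.001, 2.018]
ft_force: [0.4, 0.7, 2.1]
opening: 0.006
```

```bash
python3 where.py
```

```text
r 157.0 y 0.8 tipz 104.6 [0.4 0.7 2.1] [ 3.141e+00 -1.000e-03  2.018e+00] [-0.26  0.58  1.74  0.    0.82 -0.7 ] 6.3167
```

Emit:
{"name": "play_rows", "arguments": {"increments": [{"dx":-1,"dy":0,"dz":6,"rx":0,"ry":0,"rz":0},{"dx":-2,"dy":0,"dz":12,"rx":0,"ry":0,"rz":0},{"dx":-3,"dy":0,"dz":18,"rx":0,"ry":0,"rz":0},{"dx":-4,"dy":0,"dz":23,"rx":0,"ry":0,"rz":0},{"dx":-5,"dy":0,"dz":27,"rx":0,"ry":0,"rz":0},{"dx":-5,"dy":0,"dz":30,"rx":0,"ry":0,"rz":0},{"dx":-5,"dy":0,"dz":32,"rx":0,"ry":0,"rz":0},{"dx":-5,"dy":0,"dz":32,"rx":0,"ry":0,"rz":0}]}}

```text
t: 6.98
eef_pos: [592.7, -91.3, 262.2]
tcp_rot: [-3.141, -0.001, 2.018]
ft_force: [0.3, -0.1, 0.8]
opening: 0.002
```

```bash
python3 where.py; python3 shot.py p5
```

```text
r 161.9 y 0.9 tipz 72.2 [ 0.3 -0.1  0.8] [-3.141e+00 -1.000e-03  2.018e+00] [-0.26  0.63  1.76  0.    0.76 -0.71] 6.9833
6.9833 [592.7 -91.3 262.2] [ 0.3 -0.1  0.8]
```

View pics/p5.png

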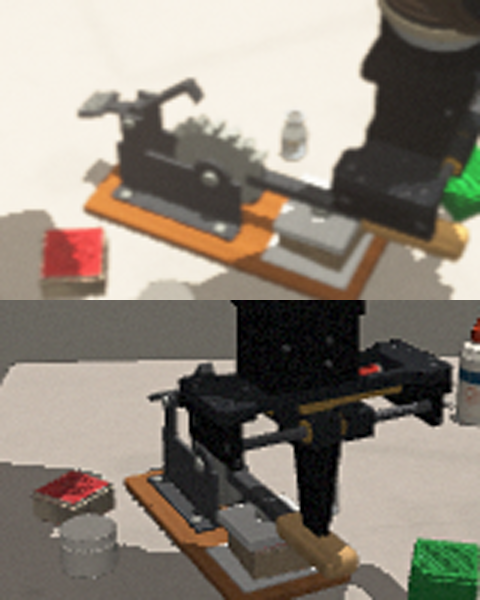

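Nearly level now. I'll press gently to the stop.

Emit:
{"name": "play_rows", "arguments": {"increments": [{"dx":0,"dy":0,"dz":1,"rx":0,"ry":0,"rz":0},{"dx":0,"dy":0,"dz":2,"rx":0,"ry":0,"rz":0},{"dx":0,"dy":0,"dz":3,"rx":0,"ry":0,"rz":0},{"dx":0,"dy":0,"dz":3.5,"rx":0,"ry":0,"rz":0},{"dx":0,"dy":0,"dz":3.5,"rx":0,"ry":0,"rz":0}]}}

```text
t: 7.5
eef_pos: [592.7, -91.2, 260.2]
tcp_rot: [3.141, -0.0, 2.018]
ft_force: [-3.5, 0.7, 12.7]
opening: 0.009
```

Emit:
{"name": "play_rows", "arguments": {"increments": [{"dx":0,"dy":0,"dz":1.5,"rx":0,"ry":0,"rz":0},{"dx":0,"dy":0,"dz":2.5,"rx":0,"ry":0,"rz":0},{"dx":0,"dy":0,"dz":2.5,"rx":0,"ry":0,"rz":0}]}}

```text
t: 7.75
eef_pos: [592.5, -91.2, 260.0]
tcp_rot: [3.14, 0.001, 2.018]
ft_force: [-7.9, 1.3, 25.6]
opening: 0.006
```

The arm stopped moving while the force rose to 25 N, so it's seated. I'll retract straight up and look.

Emit:
{"name": "play_rows", "arguments": {"increments": [{"dx":0,"dy":0,"dz":-6,"rx":0,"ry":0,"rz":0},{"dx":0,"dy":0,"dz":-20,"rx":0,"ry":0,"rz":0},{"dx":0,"dy":0,"dz":-45,"rx":0,"ry":0,"rz":0},{"dx":0,"dy":0,"dz":-75,"rx":0,"ry":0,"rz":0},{"dx":0,"dy":0,"dz":-105,"rx":0,"ry":0,"rz":0},{"dx":0,"dy":0,"dz":-135,"rx":0,"ry":0,"rz":0},{"dx":0,"dy":0,"dz":-155,"rx":0,"ry":0,"rz":0},{"dx":0,"dy":0,"dz":-160,"rx":0,"ry":0,"rz":0}]}}

```text
t: 8.42
eef_pos: [592.1, -91.1, 423.7]
tcp_rot: [3.136, 0.004, 2.018]
ft_force: [0.2, 0.3, -0.4]
opening: 0.002
```

```bash
python3 where.py; python3 shot.py p6
```

```text
r 161.5 y 1.3 tipz 233.7 [ 0.2  0.3 -0.4] [3.136 0.004 2.018] [-0.26  0.43  1.6   0.    1.1  -0.71] 8.4167
8.4167 [592.1 -91.1 423.7] [ 0.2  0.3 -0.4]
```

View pics/p6.png

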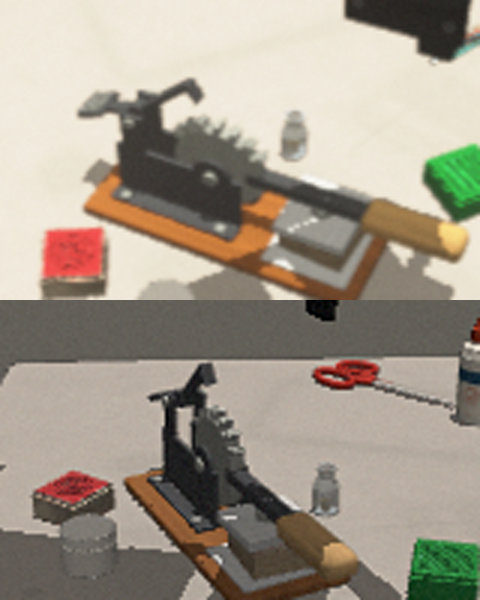

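Run:
```python
from h import *
S=pickle.load(open("scenep6.pkl","rb"));D=pickle.load(open("sidep6.pkl","rb"))
s=lambda x,y:(170+(x+.5)/3-.5,155+(y+.5)/3-.5); e=lambda x,y:(160+(x+.5)/3-.5,155+(y+.5)/3-.5)
print("grip end",tri((S,*s(455,240)),(D,*e(340,560-300))))
print("expect",[523.2+.434*203,55-.901*203,60])
S0=pickle.load(open("scenep2.pkl","rb"));D0=pickle.load(open("sidep2.pkl","rb"))
for a,b,(y0,y1,x0,x1) in ((S0,S,(178,200,194,222)),(D0,D,(173,190,206,234))):
    print("pawl change mean", np.abs(a["image"][y0:y1,x0:x1].astype(int)-b["image"][y0:y1,x0:x1]).mean())
```

```text
grip end (array([ 607.21195417, -121.92712244,   65.57427576]), np.float64(0.27916287740331125))
expect [611.302, -127.90299999999999, 60]
pawl change mean 24.778138528138527
pawl change mean 8.968487394957982
```

Run:
```python
from h import *
A=pickle.load(open("scenep3.pkl","rb"))["image"];S=pickle.load(open("scenep6.pkl","rb"))["image"]
print(np.abs(A[178:200,194:222].astype(int)-S[178:200,194:222]).mean())
D=pickle.load(open("sidep6.pkl","rb"))["image"]
a=[cv2.resize(x[:,:,::-1],None,fx=7,fy=7,interpolation=cv2.INTER_CUBIC) for x in (S[205:265,250:305+25],D[215:260,205:285])]
cv2.imwrite("pics/z6.png",np.vstack(a)[:600] if 0 else cv2.resize(np.vstack(a),(450,590)))
```

```text
1.2743506493506493
```

View pics/z6.png

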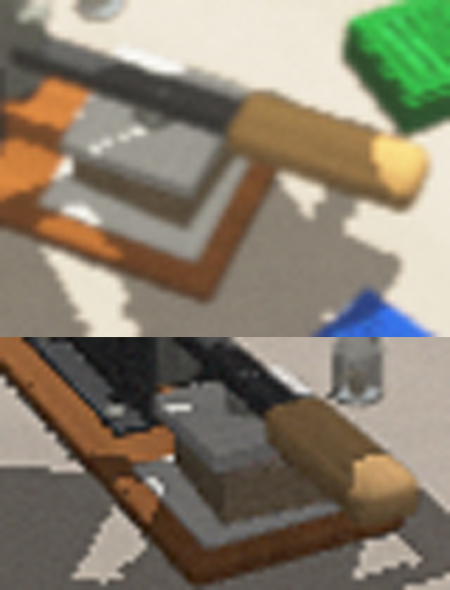

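The platen lies flat on the stamp with no gap showing. The pawl region is unchanged since before the arm was pushed (mean difference 1.3). Handing in.

```bash
python3 -c "
from cell import env
print(env.job_done())"
```

```text
the job is handed in; nothing more can be done
None
```

The job is done and handed in at about 8.5 s. With shut fingers I pressed the thumb plate down to its stop and lifted off. I then pushed the grip down along its arc until the platen seated on the stamp, and withdrew straight up.

**Pawl:** On its stop the fingertip was at 85.8 mm, against about 87 mm expected, with 22 N while it held still. Later pictures show the nose clear of the teeth. It looked the same before and after the arm was pushed (mean pixel difference 1.3). An earlier comparison differed by 25, which I put down to the gripper's shadow lying there.

**Arm:** At the end stop the fingertip was at 70.0 mm, against 69 mm expected, with about 26 N and no further movement. The platen shows no gap over the stamp.

**One disagreement:** My last estimate of the grip's end was about 9 mm off the predicted point, 5.6 mm of it in height. I picked that pixel on the rounded end face, so I trusted the contact height and the pictures instead.

**Bystanders:** The spare stamp, jar and vial, and the blue and green look-alikes, show no visible movement. I did not re-measure their positions.

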